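# Run a drip-coffee board out over the mug and hold it

### The arm

A 7-joint arm with a two-finger parallel gripper is mounted at the origin on a cart in front of the work surface, level with it; the furniture and walls round the work are solid. World frame = base frame: x ahead of the robot, y to its left, z up, the work surface at z = 0. Lengths are in m, angles in rad, forces in N, time in s.
With the tool pointing down it reaches from about 0.4 to 0.85 m from the base axis. Payload 10.4 kg.
Tool frame: the origin (TCP) lies midway between the tips of the shut fingers; the grasp point (between the pads) lies manip.pinch_z behind it (manip.pinch_z is the distance from the TCP to the grasp point, in m); z points along the fingers, y is the direction in which the jaws open and shut (so a half turn about z gives the same grasp; the last joint's range is limited). The gripper opens to 85 mm and grips with 20 to 120 N. Pads are 22 mm wide; open, the fingers measure 114 mm over their backs; the gripper's body (76 mm by 85 mm) begins 54 mm behind the grasp point. The pads swing forward as they close: fully open they stand 13 mm farther back than shut.
Start: joints at [1.205, 0.332, -0.065, 1.46, 0.022, 1.35, -0.088], TCP at [0.21, -0.589, 0.231] pointing down, gripper open.
Joint ranges: [-2.6, 2.6], [-0.5, 2.12], [-1.47, 1.34], [0.16, 2.42], [-1.27, 4.41], [0.06, 2.06], [-2.6, 2.6]. Speed limits (rad/s): [2.22, 2.22, 2.79, 2.79, 3.14, 3.14, 3.14].

### API

Orientations are given as a unit quaternion [x, y, z, w].
In Python, from workcell import manip gives the robot as it stands.
- The arm moves only by the shell command python3 -m handwheel 'ROWS' [FORCE]. ROWS is JSON, a list that holds one entry, the list of rows, each a list of 7 numbers: the shift along the tool's x, y, z in m, then the turn, a rotation vector about the tool's x, y, z in rad, then the finger opening in m, from 0 to 0.0854. In form: [[[tx, ty, tz, ax, ay, az, claw], ...]]. A call has 1 to 8 rows; each row is the pose to reach, as a shift and turn from the pose commanded when the call began, along the tool's axes at that moment; what a row does not reach only later rows make up. A row lasts 1/8 s, in which the tool goes at most 62.5 mm and 10.7 degrees, less where a joint would pass 70% of its speed; a pose out of reach is approached as far as the arm can. A call with a gripper value outside its range is refused whole. The fingers move at their own pace and stop on an object; FORCE is the grip in N (left out, the last holds). Time passes only in rows, so rows that repeat a pose let the fingers close. It gives the time, the measured TCP pose, the force and the opening at its end, in the units of the state.
- manip.get_obs(): the state, without advancing time (a new reading comes with each control period).
- manip.camera(name): name is "side" or "top" or "wrist"; returns the picture (384x512x3 uint8, blue, green, red); there is no depth.
- manip.calibration(name): a dict with "fx", "fy", "cx", "cy" (pixels), "view" (4x4, takes a point from world to camera coordinates); the wrist camera has in their place "tool_from_camera" (4x4, takes a point from camera to tool coordinates, whose origin is the TCP and whose axes are the flange's). Camera axes: x right, y up, looking along -z (the intrinsics and any distortion apply to the point x, -y, -z); pixel columns grow to the right and rows downward; lengths in m; the calibration is good to about 2 mm. The wrist camera is an equidistant fisheye: a pixel r from the principal point sees the ray r / f radians off the axis. A picture is of the moment at which its call begins: read the wrist's pose just before it. calibration takes no time and is no camera call.
- manip.hand_in(): hands the job in, once; it reports no verdict.
The state is a dict: "clock": time; "joint_pos": joint angles; "joint_velocities": joint speeds; "tau": joint torques, N m; "position": TCP position; "ee_rot": TCP orientation; "ft_force": force on the tool from outside, world axes, zero at the start; "torque": the same for the moment, N m; "grip_width": opening from 0.0 (shut) to 1.0 (fully open).
Only numpy, scipy, OpenCV 4.12 (cv2) and the standard library are available. Lean on these libraries where they do the work, as an engineer would, in place of code of your own. Each camera call takes 0.05 s, during which the arm holds its last target.

### The job

Set the steel drip filter upright in the round hole of the board on the stand and put its lid on squarely. Then slide the board out along the stand, towards the mug, until the dark line across the board is level with the end of the stand, and finish while still holding the board at its wooden grip: it stays level there only because you hold it, so do not let go. Leave the mug and the other things where they are.

Things in the scene. Friction and masses are not known exactly. Their poses are not given: they have to be found in the camera images.
- stand: Fixed dark wooden stand, 159 x 260 mm, 125 mm high: two upright sides on a base plate, open between. Each side has an inner ledge 115 mm above the worktop, on which the board slides, and a cheek 10 mm above the ledge; 135 mm between cheeks. Origin: centre of its underside; +y is the outward sliding direction (roughly the robot's left, towards the mug).
- stand_end (a point): The outward end of the stand, midway between its two sides, at the height of the board's top (131 mm above the worktop); ledges and cheeks end here. +y points outward, along the slide.
- board: Loose light wooden board, 130 (x) x 340 (y) x 16 mm, 0.45 kg, on the stand's ledges with 2.5 mm play each side; friction a few N. Origin: centre of its underside; +y (outward) is the end with the hole. Overhangs the stand's end by 30 to 80 mm at first, by 215 mm when the line is there; then its outer end drops unless the grip is held down (about 6 N).
- board_mark (a point): Middle of the thin dark line across the board's top (parallel to the board's x), 45 mm inward of the board's centre. The line is 4 mm wide.
- board_hole (a point): Centre of the round through hole in the board, 48 mm across, at the level of the board's top; 50 mm from the outer end.
- board_grip (a point): Top centre of the upright wooden grip block near the board's inner end: 44 mm across the board (x), 24 mm along it (y), stands 42 mm above the board's top.
- filter: Steel drip filter, 0.2 kg, upright: spigot 41 mm across, 12 mm long with a chamfered foot; on it a flange 84 mm across, 4.5 mm thick; on it an open straight cup, 54 mm outside, 50 inside, 52 high; 68.5 mm in all. Origin: centre of the spigot's underside. Seated, the flange rests on the board and the origin is 12 mm below the board's top. May swap places with the lid.
- filter_rim (a point): Centre of the cup's open rim, 68.5 mm above the filter's origin.
- lid: Lid of the filter, 60 g, standing upright: below a chamfered spigot 42 mm across and 8 mm high, then a steel disc 62 mm across and 4 mm thick, on it a straight round black knob 16 mm across and 30 mm high (top 42 mm above the origin). Origin: centre of the underside, z up. On the filter the spigot is inside the cup and the disc rests on the rim.
- lid_seat (a point): Centre of the underside of the lid's disc, 8 mm above the lid's origin; meets filter_rim when the lid is on.
- mug: Mug, 81 mm across, 101 mm high, with a handle (on its -y side), standing on the worktop off the stand's outward end. Origin on its underside, 17 mm from the mouth's axis. Not to be moved.
- mug_mouth (a point): Centre of the mug's mouth, 101 mm above the worktop; the board passes 14 mm above it. When the line is at the stand's end the filter is above it.
- tin_flat: Bystander, leave alone: low steel tin, 86 mm across, 40 mm high. Origin: centre of its underside.
- tin_tall: Bystander, leave alone: tin, 75 mm across, 58 mm high. Origin: centre of its underside.
- spice_jar: Bystander, leave alone: small jar, 46 mm across, 98 mm high. Origin: centre of its underside.

How it is judged:
By the outcome, as a careful person would: the job done as asked, in the order asked, and still so for the second after the job is handed in, while the arm keeps its last pose, push and grip.
It also fails if it takes over 72 s, if anything falls off the work surface, if the arm or the gripper's body presses on something with over 40 N, if the wrist force passes 120 N, or if a joint passes its speed limit or range.

## Working session

There is one attempt and no reset: what is moved stays moved. The work goes in short steps, Python scripts to look and compute and a shell command to move; the robot and the scene stay as the last step left them, time stands still between calls to the robot, and variables do not carry over. Pictures are saved under pics/ and viewed, and the job is handed in when it is done.

```bash
mkdir -p pics; ls
cat > h.py <<'E'
import numpy as np, cv2
from workcell import manip
from scipy.spatial.transform import Rotation as R
E
python3 - <<'E'
from h import *
print(manip.get_obs()); print(manip.pinch_z)
for n in ("side","top","wrist"):
    c=manip.calibration(n); print(n,c)
    cv2.imwrite(f"pics/{n}0.png",manip.camera(n))
E
```

```text
pics
{'clock': 0.0, 'joint_pos': array([ 1.20544721,  0.33289589, -0.06471176,  1.46094628,  0.02158428,
        1.3498658 , -0.088544  ]), 'joint_velocities': array([ 7.46304743e-05,  6.45662072e-04, -1.49541214e-03, -9.36283828e-04,
        1.82133890e-04,  4.59908553e-04, -1.24840978e-04]), 'tau': array([-9.15909550e-04, -6.25453949e+01,  4.90352232e-02, -3.91599762e+01,
        1.63445977e-02,  9.96521849e-03, -3.99272483e-05]), 'position': array([ 0.20993207, -0.58829735,  0.23049857]), 'ee_rot': array([ 9.85352336e-01,  1.70529382e-01, -1.43312258e-04, -6.95659808e-04]), 'ft_force': array([-0.24413658, -0.84640921, -0.0808513 ]), 'torque': array([-0.04517631,  0.0097339 ,  0.0157021 ]), 'grip_width': 1.0002577149065843}
0.0187
side {'fx': 476.47816532914567, 'fy': 476.47816532914567, 'cx': 254.4672942313693, 'cy': 191.299456374391, 'view': array([[ 0.95286511, -0.30309362, -0.01350353, -0.50283988],
       [ 0.20473857,  0.60953567,  0.76586446, -0.26057695],
       [-0.22389775, -0.73253022,  0.64286023, -1.69822085],
       [ 0.        ,  0.        ,  0.        ,  1.        ]])}
top {'fx': 363.2632022345561, 'fy': 363.2632022345561, 'cx': 260.2350055262774, 'cy': 190.43957627882006, 'view': array([[-0.36148199, -0.93237467,  0.00287032,  0.25356539],
       [ 0.90643338, -0.35070002,  0.23534661, -0.50974656],
       [-0.21842459,  0.08767531,  0.97190727, -1.4407157 ],
       [ 0.        ,  0.        ,  0.        ,  1.        ]])}
wrist {'fx': 297.3186396354542, 'fy': 297.3186396354542, 'cx': 254.91075070722823, 'cy': 189.78381610662018, 'tool_from_camera': array([[ 1.10910425e-03,  9.61395439e-01,  2.75168277e-01,
         7.02595749e-02],
       [ 9.99998260e-01, -1.47903523e-03,  1.13688759e-03,
        -6.30132231e-04],
       [ 1.49998212e-03,  2.75166537e-01, -9.61395406e-01,
        -1.43197634e-01],
       [ 0.00000000e+00,  0.00000000e+00,  0.00000000e+00,
         1.00000000e+00]])}
```

View pics/side0.png

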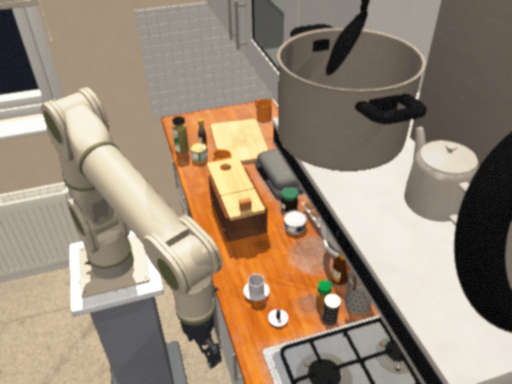

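View pics/top0.png

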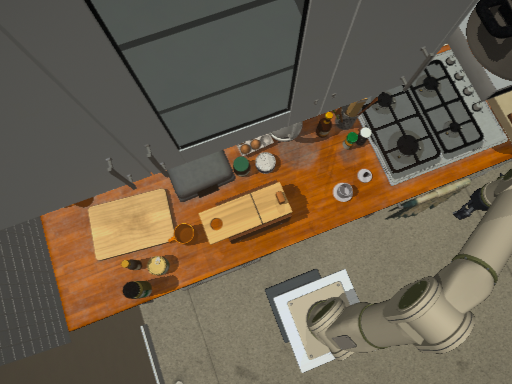

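View pics/wrist0.png

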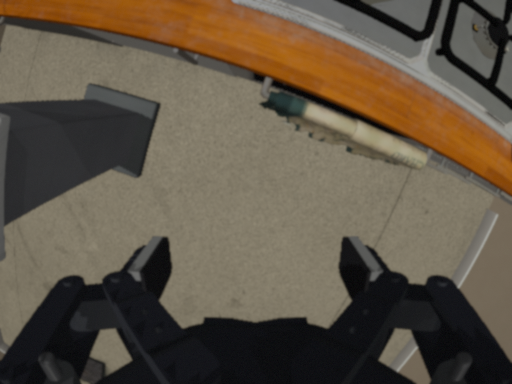

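Run:
```python
from h import *
a=cv2.imread("pics/top0.png"); cv2.imwrite("pics/topz.png",cv2.resize(a[150:260,160:390],None,fx=3.4,fy=3.4,interpolation=cv2.INTER_CUBIC))
a=cv2.imread("pics/side0.png"); cv2.imwrite("pics/sidez.png",cv2.resize(a[140:340,160:360],None,fx=3,fy=3,interpolation=cv2.INTER_CUBIC))
```

```text
(no output)
```

View pics/topz.png

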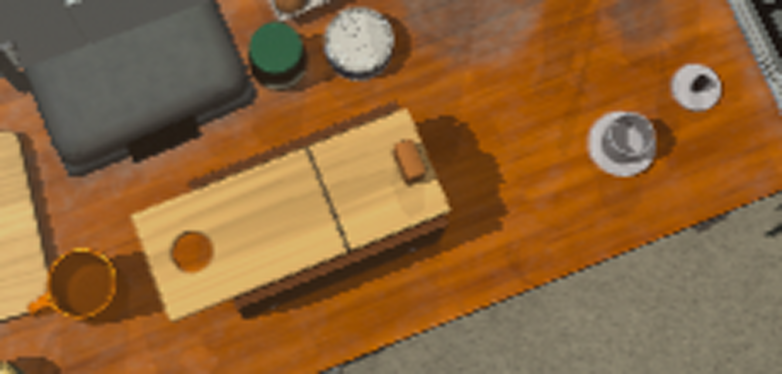

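View pics/sidez.png

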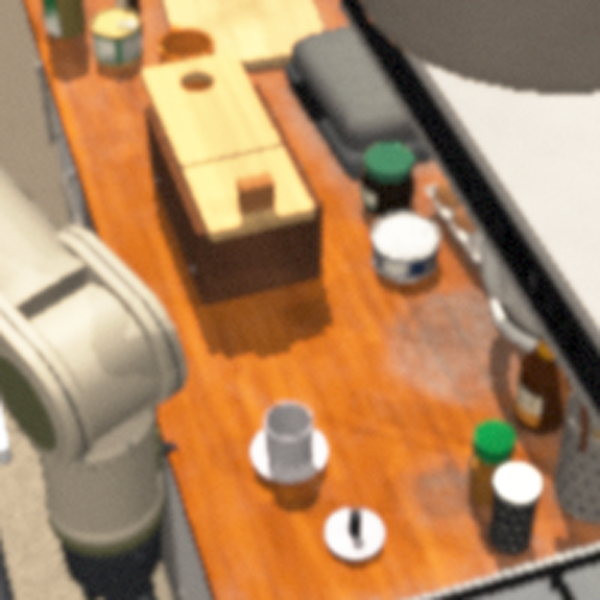

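```bash
cat >> h.py <<'E'
def ray(n,u,v,obs=None):
    c=manip.calibration(n)
    if n=="wrist":
        o=obs or manip.get_obs()
        x=(u-c["cx"])/c["fx"]; y=(v-c["cy"])/c["fy"]; r=np.hypot(x,y)
        s=np.sin(r)/r if r>1e-9 else 1.
        d=np.array([x*s,-y*s,-np.cos(r)])
        T=c["tool_from_camera"]; Rw=R.from_quat(o["ee_rot"]).as_matrix()
        return np.array(o["position"])+Rw@T[:3,3], Rw@T[:3,:3]@d
    V=c["view"]; d=np.array([(u-c["cx"])/c["fx"],-(v-c["cy"])/c["fy"],-1])
    return -V[:3,:3].T@V[:3,3], V[:3,:3].T@d
def onz(n,u,v,z,obs=None):
    p,d=ray(n,u,v,obs); return p+d*(z-p[2])/d[2]
def proj(n,P,obs=None):
    c=manip.calibration(n); P=np.asarray(P,float)
    if n=="wrist":
        o=obs or manip.get_obs(); T=c["tool_from_camera"]; Rw=R.from_quat(o["ee_rot"]).as_matrix()
        q=T[:3,:3].T@(Rw.T@(P-o["position"])-T[:3,3]); q=np.array([q[0],-q[1],-q[2]])
        r=np.arctan2(np.hypot(q[0],q[1]),q[2]); k=r/max(np.hypot(q[0],q[1]),1e-9)
        return c["fx"]*q[0]*k+c["cx"],c["fy"]*q[1]*k+c["cy"]
    V=c["view"]; q=V[:3,:3]@P+V[:3,3]
    return c["fx"]*q[0]/-q[2]+c["cx"], c["fy"]*-q[1]/-q[2]+c["cy"]
E
python3 - <<'E'
from h import *
np.set_printoptions(precision=4,suppress=True)
t=lambda X,Y,z:onz("top",160+X/3.4-.35,150+Y/3.4-.35,z)
s=lambda X,Y,z:onz("side",160+X/3-.33,140+Y/3-.33,z)
for n,X,Y,z in [("flange",622,143,.0165),("rim",627,137,.0685),("liddisc",696,87,.012),("knobtop",702,83,.042),("hole",192,251,.131),("grip",407,158,.173),("m1",309,151,.131),("m2",349,251,.131),("c_in_far",403,108,.131),("c_in_near",448,211,.131),("c_out_far",133,214,.131),("c_out_near",175,319,.131),("mug",83,285,.101),("stand_end near",243,310,.125)]: print(n,t(X,Y,z))
print()
for n,X,Y,z in [("flange",290,453,.0165),("rim",290,416,.0685),("liddisc",355,533,.012),("knobtop",356,516,.042),("hole",197,81,.131),("grip",255,184,.173),("m1",187,164,.131),("m2",284,148,.131)]: print(n,s(X,Y,z))
E
```

```text
flange [ 0.4451 -0.2765  0.0165]
rim [ 0.4426 -0.2693  0.0685]
liddisc [ 0.4786 -0.3957  0.012 ]
knobtop [ 0.4758 -0.3933  0.042 ]
hole [0.4904 0.2642 0.131 ]
grip [0.4947 0.0028 0.173 ]
m1 [0.5512 0.0995 0.131 ]
m2 [0.4263 0.0986 0.131 ]
c_in_far [ 0.5597 -0.0208  0.131 ]
c_in_near [ 0.4283 -0.0234  0.131 ]
c_out_far [0.5547 0.3127 0.131 ]
c_out_near [0.4252 0.3075 0.131 ]
mug [0.504  0.3958 0.101 ]
stand_end near [0.4079 0.2335 0.125 ]

flange [ 0.4444 -0.283   0.0165]
rim [ 0.4478 -0.2745  0.0685]
liddisc [ 0.4783 -0.4009  0.012 ]
knobtop [ 0.4787 -0.4013  0.042 ]
hole [0.4897 0.2608 0.131 ]
grip [ 0.4902 -0.011   0.173 ]
m1 [0.4334 0.0987 0.131 ]
m2 [0.5576 0.0899 0.131 ]
```

```bash
python3 -m handwheel '[[[0.05,-0.029,0,0,0,0.05,0.0854],[0.1,-0.058,0,0,0,0.1,0.0854],[0.15,-0.087,0,0,0,0.16,0.0854],[0.2,-0.116,0,0,0,0.22,0.0854],[0.25,-0.145,0,0,0,0.28,0.0854],[0.3,-0.174,0,0,0,0.342,0.0854],[0.328,-0.19,0,0,0,0.342,0.0854],[0.328,-0.19,0,0,0,0.342,0.0854]]]' 60
python3 - <<'E'
from h import *
o=manip.get_obs();print(o["position"],o["ee_rot"]);cv2.imwrite("pics/wrist1.png",manip.camera("wrist"))
for P in [(.4445,-.276,.0685),(.478,-.398,.042)]: print(proj("wrist",P,o))
E
```

```text
clock: 1.15
position: [0.4569, -0.2967, 0.2312]
ee_rot: [1.0, 0.003, 0.0, -0.0]
ft_force: [-0.7, -0.5, 0.3]
grip_width: 1.001
[ 0.45687151 -0.29668323  0.23115338] [ 9.99995453e-01  2.98257790e-03  1.43867677e-04 -4.21458107e-04]
(np.float64(236.59308194970976), np.float64(184.90219271058803))
(np.float64(343.4343340035342), np.float64(152.04219066237857))
```

View pics/wrist1.png

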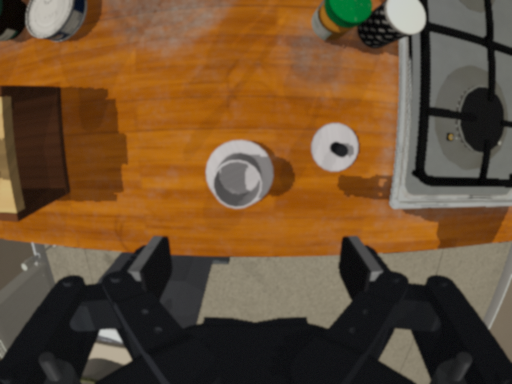

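Run:
```python
from h import *
np.set_printoptions(precision=4,suppress=True)
a=cv2.imread("pics/wrist1.png"); o=manip.get_obs()
h=cv2.cvtColor(a,cv2.COLOR_BGR2HSV); m=((h[...,1]<60)&(h[...,2]>90)).astype(np.uint8)
for (x0,x1,y0,y1,z,n) in [(195,285,130,220,.0165,"filter"),(300,370,115,180,.012,"lid")]:
    k=np.zeros_like(m);k[y0:y1,x0:x1]=m[y0:y1,x0:x1]
    c=max(cv2.findContours(k,0,2)[0],key=cv2.contourArea)
    print(n,cv2.boundingRect(c),cv2.fitEllipse(c), cv2.minEnclosingCircle(c))
for u,v,z in [(239.5,174,.0165),(238.5,180.5,.0685),(335,147.5,.012),(345,150,.042)]: print(onz("wrist",u,v,z,o))
cv2.imwrite("pics/w1z.png",cv2.resize(a[120:220,190:370],None,fx=4.4,fy=4.4,interpolation=cv2.INTER_CUBIC))
```

```text
filter (206, 140, 67, 68) ((239.0618896484375, 173.05062866210938), (65.57252502441406, 66.99700927734375), 25.208070755004883) ((239.3176727294922, 173.66824340820312), 34.2554817199707)
lid (311, 123, 48, 48) ((334.4675598144531, 146.77072143554688), (46.213260650634766, 47.64371109008789), 20.20569610595703) ((334.7317199707031, 146.8780517578125), 24.167985916137695)
[ 0.443  -0.2785  0.0165]
[ 0.4479 -0.2802  0.0685]
[ 0.4772 -0.3979  0.012 ]
[ 0.4787 -0.402   0.042 ]
```

View pics/w1z.png

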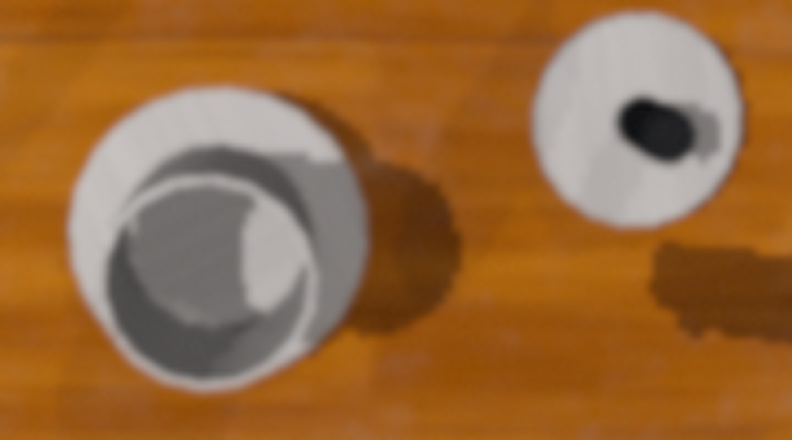

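```bash
python3 -m handwheel '[[[-0.006,-0.009,0.05,0,0,0,0.0854],[-0.0124,-0.0177,0.1,0,0,0,0.0854],[-0.0124,-0.0177,0.15,0,0,0,0.0854],[-0.0124,-0.0177,0.185,0,0,0,0.0854],[-0.0124,-0.0177,0.2,0,0,0,0.0854],[-0.0124,-0.0177,0.2,0,0,0,0.0854]]]'
python3 - <<'E'
from h import *
o=manip.get_obs();print(o["position"],o["ft_force"]);cv2.imwrite("pics/wrist2.png",manip.camera("wrist"))
E
```

```text
clock: 1.95
position: [0.4421, -0.2824, 0.0311]
ee_rot: [1.0, -0.0, -0.0, -0.0]
ft_force: [-0.3, 0.3, 0.5]
grip_width: 0.997
[ 0.44209929 -0.28241154  0.03108869] [-0.32444615  0.29867179  0.51714426]
```

View pics/wrist2.png

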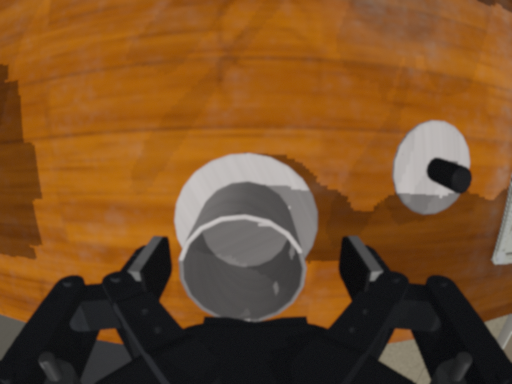

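Run:
```python
from h import *
o=manip.get_obs()
print(onz("wrist",243,267,.0685,o),onz("wrist",246.5,219,.0165,o),onz("wrist",456,178,.042,o),onz("wrist",432,168,.012,o))
for a in [181,305]: print(onz("wrist",a,267,.0685,o))
print(proj("wrist",o["position"]+[0,0,.0187],o))
```

```text
[ 0.4489976  -0.27679275  0.0685    ] [ 0.44994904 -0.2768636   0.0165    ] [ 0.48152122 -0.39154504  0.042     ] [ 0.48066012 -0.39431531  0.012     ]
[ 0.44819287 -0.25040166  0.0685    ]
[ 0.44869883 -0.30268039  0.0685    ]
(np.float64(256.7461690667386), np.float64(259.05798257229395))
```

```bash
python3 -m handwheel '[[[0.007,-0.0055,0,0,0,0,0.0854],[0.007,-0.0055,0,0,0,0,0.0854],[0.007,-0.0055,0,0,0,0,0.0854]]]'
python3 - <<'E'
from h import *
o=manip.get_obs();a=manip.camera("wrist");cv2.imwrite("pics/wrist3.png",a)
print(o["position"],proj("wrist",(.449,-.277,.0685),o),proj("wrist",o["position"]+[0,0,.0374],o))
E
```

```text
clock: 2.38
position: [0.4502, -0.2763, 0.0319]
ee_rot: [1.0, 0.001, 0.0, 0.0]
ft_force: [0.0, 0.1, 0.1]
grip_width: 0.998
[ 0.45015187 -0.2763339   0.03189268] (np.float64(258.5088012331981), np.float64(281.7385934487569)) (np.float64(256.96360501972777), np.float64(280.52141554200176))
```

View pics/wrist3.png

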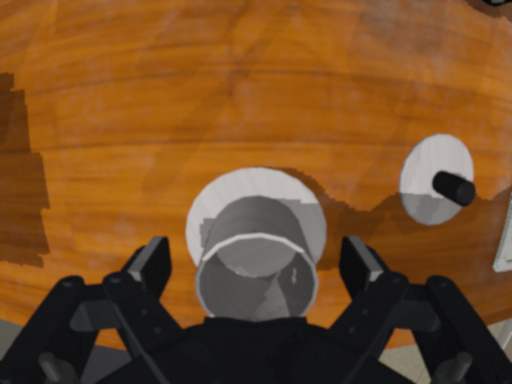

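```bash
python3 -m handwheel '[[[0,0,0,0,0,0,0.04],[0,0,0,0,0,0,0.04],[0,0,0,0,0,0,0.04],[0,0,0,0,0,0,0.04],[0,0,0,0,0,0,0.04],[0,0,0,0,0,0,0.04]]]' 60
```

```text
clock: 3.18
position: [0.4498, -0.2764, 0.0317]
ee_rot: [1.0, 0.0, 0.0, 0.0]
ft_force: [-0.4, 1.5, 5.7]
grip_width: 0.618
```

```bash
sleep 0
python3 - <<'E'
from h import *
o=manip.get_obs();a=manip.camera("wrist");cv2.imwrite("pics/wrist4.png",a);print(o["position"])
E
```

```text
[ 0.44976514 -0.2764315   0.0317297 ]
```

View pics/wrist4.png

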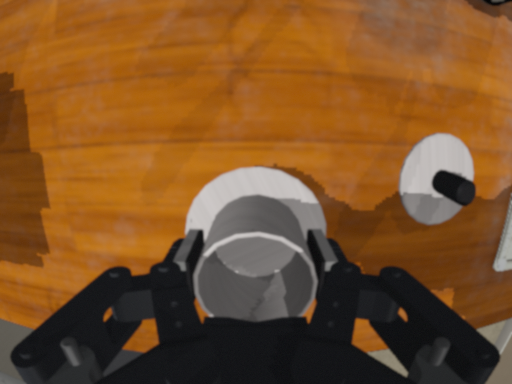

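```bash
python3 -m handwheel '[[[0,0,-0.03,0,0,0,0.04],[0,0,-0.09,0,0,0,0.04],[0,0,-0.15,0,0,0,0.04],[0,-0.04,-0.19,0,0,0,0.04],[0,-0.1,-0.21,0,0,0,0.04],[0,-0.16,-0.21,0,0,0,0.04],[0,-0.22,-0.21,0,0,0,0.04],[0,-0.28,-0.21,0,0,0,0.04]]]'; python3 -m handwheel '[[[0,-0.06,0,0,0,0,0.04],[0,-0.12,0,0,0,0,0.04],[0,-0.17,0,0,0,0,0.04],[0,-0.2,0,0,0,0,0.04],[0,-0.2,0,0,0,0,0.04],[0,-0.2,0,0,0,0,0.04]]]'
python3 - <<'E'
from h import *
o=manip.get_obs();a=manip.camera("wrist");cv2.imwrite("pics/wrist5.png",a);print(o["position"],o["ee_rot"],o["joint_velocities"])
print(proj("wrist",(.490,.263,.131),o))
E
```

```text
clock: 4.22
position: [0.4489, 0.0055, 0.2412]
ee_rot: [1.0, 0.0, 0.0, 0.0]
ft_force: [0.8, 0.1, -2.5]
grip_width: 0.621
clock: 4.97
position: [0.4494, 0.2028, 0.2409]
ee_rot: [1.0, 0.0, -0.0, 0.0]
ft_force: [-0.2, 0.9, -1.6]
grip_width: 0.615
[0.44936661 0.20278275 0.24091826] [ 9.99999881e-01  3.92330009e-05 -3.18057828e-04  3.67777629e-04] [ 0.01182011 -0.00807031  0.0109417   0.00286519 -0.00066105 -0.00053076
 -0.00190402]
(np.float64(186.7105827286896), np.float64(141.80948574381927))
```

View pics/wrist5.png

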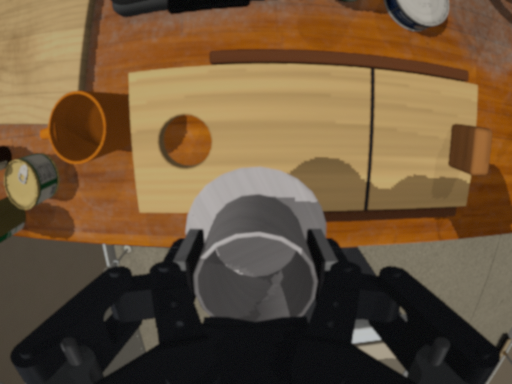

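Run:
```python
from h import *
np.set_printoptions(precision=4,suppress=True)
o=manip.get_obs();a=cv2.imread("pics/wrist5.png")
cv2.imwrite("pics/w5z.png",cv2.resize(a[40:220,110:250],None,fx=4,fy=4,interpolation=cv2.INTER_CUBIC)[:600])
h=cv2.cvtColor(a,cv2.COLOR_BGR2HSV); print(h[90,250],h[140,195],h[155,175])
m=((h[...,1]>150)).astype(np.uint8); k=np.zeros_like(m);k[105:175,150:220]=m[105:175,150:220]
for c in cv2.findContours(k,0,2)[0]:
    if cv2.contourArea(c)>500: print(cv2.fitEllipse(c),cv2.boundingRect(c))
for n,u,v,z in [("hole",186,140,.131),("m far",372.5,68,.131),("m near",366.5,210,.131),("of",130,72,.131),("on",138,212,.131),("if",477,82,.131),("in",467,206,.131),("standfar",211,55,.125),("mug",86,127,.101),("gripA",453,126,.173),("gripB",449,168,.173)]: print(n,onz("wrist",u,v,z,o))
```

```text
[ 19 115 187] [ 15 204 154] [ 14 195 148]
((187.0387420654297, 140.07554626464844), (47.21786117553711, 51.02865219116211), 159.3131561279297) (163, 115, 49, 51)
hole [0.4918 0.2633 0.131 ]
m far [0.5583 0.1001 0.131 ]
m near [0.4269 0.0973 0.131 ]
of [0.5554 0.3141 0.131 ]
on [0.4246 0.3155 0.131 ]
if [ 0.562  -0.0244  0.131 ]
in [ 0.4285 -0.0291  0.131 ]
standfar [0.5659 0.2413 0.125 ]
mug [0.5074 0.3825 0.101 ]
gripA [0.5139 0.0395 0.173 ]
gripB [0.4782 0.0392 0.173 ]
```

View pics/w5z.png

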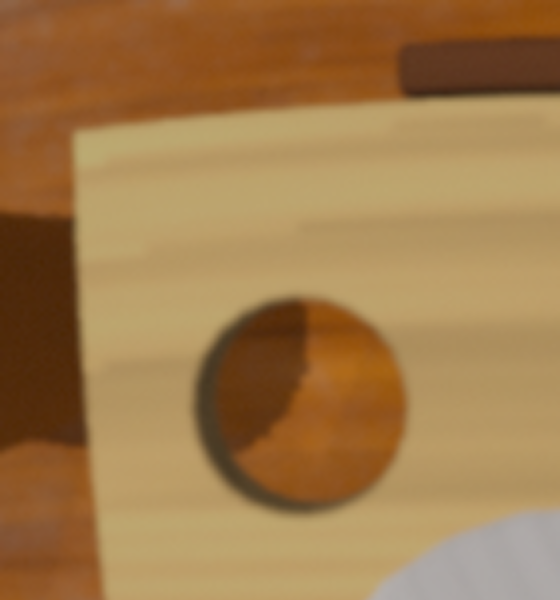

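```bash
python3 -m handwheel '[[[0.02,-0.03,0,0,0,0,0.04],[0.041,-0.0605,0.02,0,0,0,0.04],[0.041,-0.0605,0.05,0,0,0,0.04],[0.041,-0.0605,0.066,0,0,0,0.04],[0.041,-0.0605,0.066,0,0,0,0.04],[0.041,-0.0605,0.066,0,0,0,0.04]]]'
python3 - <<'E'
from h import *
o=manip.get_obs();a=manip.camera("wrist");s=manip.camera("side");cv2.imwrite("pics/wrist6.png",a);print(o["position"])
t=manip.camera("top")
cv2.imwrite("pics/s6.png",np.hstack([cv2.resize(s[130:230,190:290],None,fx=4,fy=4,interpolation=2),cv2.resize(t[180:280,170:270],None,fx=4,fy=4,interpolation=2)]))
E
```

```text
clock: 5.78
position: [0.4909, 0.2639, 0.1765]
ee_rot: [1.0, -0.0, 0.001, -0.0]
ft_force: [-0.6, -0.5, -2.3]
grip_width: 0.622
[0.49090349 0.26394642 0.17653587]
```

View pics/wrist6.png

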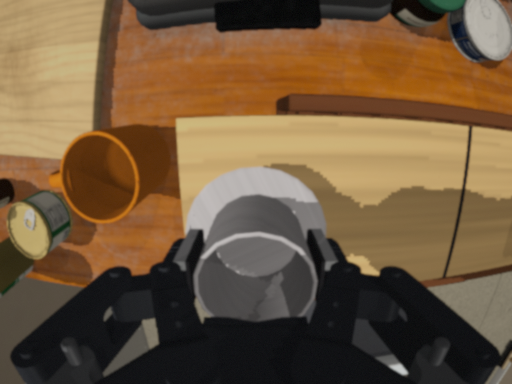

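View pics/s6.png

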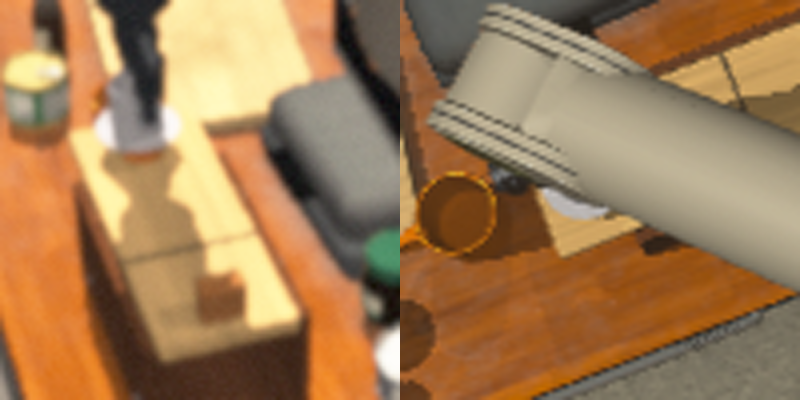

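Run:
```python
from h import *
o=manip.get_obs()
for u,v in [(470,125),(445,277),(177,118),(183,180),(330,117)]: print(onz("wrist",u,v,.131,o))
print(onz("wrist",278,103,.125,o))
```

```text
[0.55850502 0.10129859 0.131     ]
[0.42700126 0.09717648 0.131     ]
[0.55473919 0.31547933 0.131     ]
[0.51350411 0.31326946 0.131     ]
[0.55546247 0.21716486 0.131     ]
[0.56350199 0.25043185 0.125     ]
```

```bash
python3 -m handwheel '[[[-0.001,0,0.008,0,0,0,0.04],[-0.001,0,0.014,0,0,0,0.04],[-0.001,0,0.018,0,0,0,0.04],[-0.001,0,0.021,0,0,0,0.04],[-0.001,0,0.023,0,0,0,0.04],[-0.001,0,0.025,0,0,0,0.04],[-0.001,0,0.025,0,0,0,0.04]]]'
```

```text
clock: 6.8
position: [0.4895, 0.2642, 0.1507]
ee_rot: [1.0, 0.0, 0.0, 0.0]
ft_force: [0.3, -2.1, 5.1]
grip_width: 0.621
```

Run:
```python
from h import *
s=manip.camera("side");w=manip.camera("wrist")
cv2.imwrite("pics/s7.png",np.hstack([cv2.resize(s[130:230,190:290],None,fx=3.84,fy=3.84,interpolation=2),cv2.resize(w[80:330,150:400],(384,384))]))
```

```text
(no output)
```

View pics/s7.png

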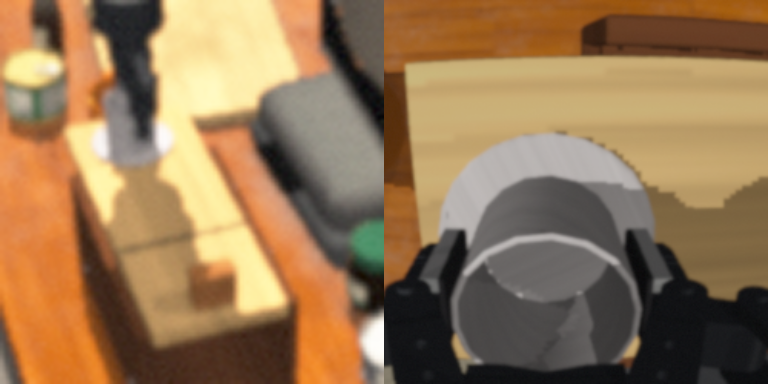

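```bash
python3 -m handwheel '[[[0,0,0,0,0,0,0.07],[0,0,0,0,0,0,0.0854],[0,0,0,0,0,0,0.0854],[0,0,0,0,0,0,0.0854],[0,0,-0.03,0,0,0,0.0854],[0,0,-0.08,0,0,0,0.0854],[0,0,-0.09,0,0,0,0.0854],[0,0,-0.09,0,0,0,0.0854]]]'
python3 - <<'E'
from h import *
o=manip.get_obs();w=manip.camera("wrist");print(o["position"])
cv2.imwrite("pics/wrist8.png",w)
E
```

```text
clock: 7.9
position: [0.4895, 0.2643, 0.2405]
ee_rot: [1.0, 0.0, 0.0, -0.0]
ft_force: [0.6, 0.2, 0.7]
grip_width: 1.003
[0.48949276 0.26433495 0.24053307]
```

View pics/wrist8.png

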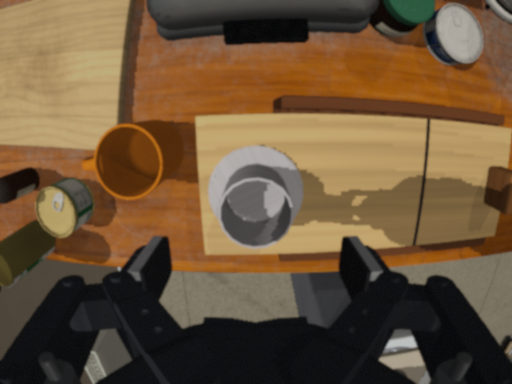

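Run:
```python
from h import *
o=manip.get_obs();a=cv2.imread("pics/wrist8.png")
cv2.imwrite("pics/w8z.png",cv2.resize(a[90:260,190:330],None,fx=3.5,fy=3.5,interpolation=2))
for n,u,v,z in [("rim",257,211,.1875),("fl",255.5,191,.1355),("mf",429,119,.131),("mn",415,246,.131),("of",195,116,.131),("on",206,253,.131),("standtop",274,97,.125),("mug",129,161,.101)]: print(n,onz("wrist",u,v,z,o))
```

```text
rim [0.48774224 0.26344941 0.1875    ]
fl [0.48712523 0.26443406 0.1355    ]
mf [0.55684356 0.10054997 0.131     ]
mn [0.42556792 0.09600263 0.131     ]
of [0.55203733 0.31594975 0.131     ]
on [0.4234987  0.31193684 0.131     ]
standtop [0.56769661 0.24878538 0.125     ]
mug [0.50868846 0.39377999 0.101     ]
```

View pics/w8z.png

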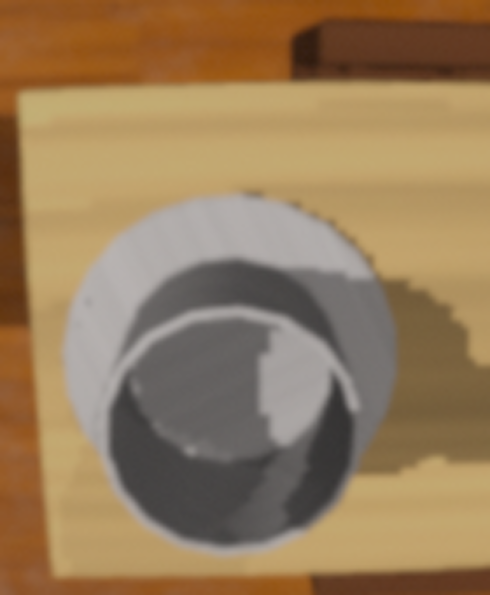

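```bash
python3 -m handwheel '[[[-0.01,0.06,0,0,0,0,0.0854],[-0.02,0.12,0,0,0,0,0.0854],[-0.03,0.18,0,0,0,0,0.0854],[-0.03,0.24,0,0,0,0,0.0854],[-0.03,0.3,0,0,0,0,0.0854],[-0.03,0.36,0,0,0,0,0.0854],[-0.02,0.42,0,0,0,0,0.0854],[-0.02,0.48,0,0,0,0,0.0854]]]'; python3 -m handwheel '[[[0,0.06,0,0,0,0,0.0854],[0,0.12,0.02,0,0,0,0.0854],[0,0.16,0.06,0,0,0,0.0854],[0,0.175,0.09,0,0,0,0.0854],[0,0.175,0.11,0,0,0,0.0854],[0,0.175,0.12,0,0,0,0.0854],[0,0.175,0.12,0,0,0,0.0854],[0,0.175,0.12,0,0,0,0.0854]]]'
python3 - <<'E'
from h import *
o=manip.get_obs();w=manip.camera("wrist");print(o["position"],o["joint_velocities"])
print(proj("wrist",o["position"]+[0,0,.0187],o))
cv2.imwrite("pics/wrist9.png",w)
E
```

```text
clock: 8.95
position: [0.4691, -0.2175, 0.2387]
ee_rot: [1.0, 0.0, -0.001, -0.0]
ft_force: [0.5, 0.5, -0.4]
grip_width: 0.998
clock: 9.95
position: [0.4707, -0.3905, 0.1217]
ee_rot: [1.0, 0.001, 0.001, 0.001]
ft_force: [0.7, 0.6, -0.7]
grip_width: 1.006
[ 0.47066682 -0.39047307  0.12168556] [ 0.00405312 -0.00223456  0.00369073 -0.00475231  0.00103812 -0.00118899
 -0.00011062]
(np.float64(256.7697965862337), np.float64(259.028318585796))
```

View pics/wrist9.png

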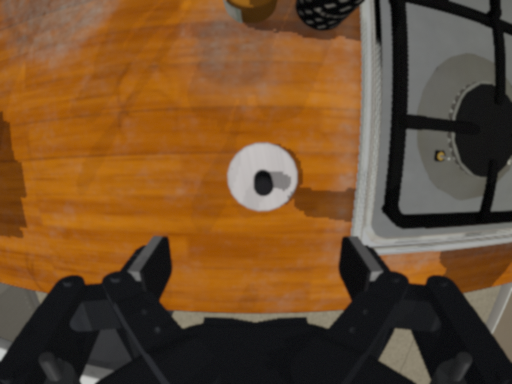

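Run:
```python
from h import *
o=manip.get_obs();a=cv2.imread("pics/wrist9.png")
cv2.imwrite("pics/w9z.png",cv2.resize(a[130:230,210:320],None,fx=5,fy=5,interpolation=2))
print(onz("wrist",262.5,177,.012,o),onz("wrist",263.5,185.5,.042,o))
```

```text
[ 0.47983395 -0.39646737  0.012     ] [ 0.48021783 -0.39649747  0.042     ]
```

View pics/w9z.png

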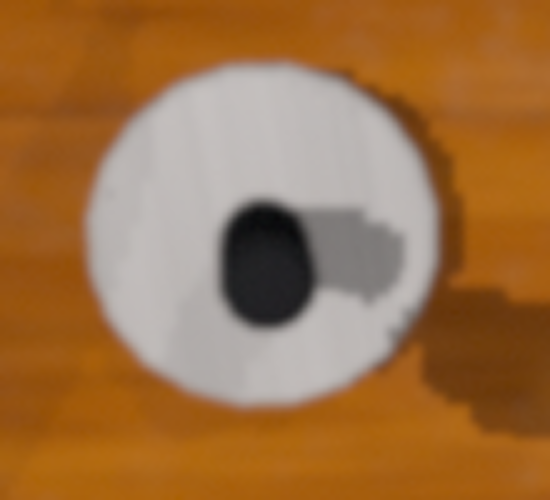

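```bash
python3 -m handwheel '[[[0.0095,0.006,0,0,0,0,0.045],[0.0095,0.006,0.02,0,0,0,0.045],[0.0095,0.006,0.05,0,0,0,0.045],[0.0095,0.006,0.07,0,0,0,0.045],[0.0095,0.006,0.07,0,0,0,0.045],[0.0095,0.006,0.07,0,0,0,0.045]]]'
python3 - <<'E'
from h import *
o=manip.get_obs();w=manip.camera("wrist");print(o["position"],o["joint_velocities"])
print(proj("wrist",(o["position"][0],o["position"][1],.042),o))
cv2.imwrite("pics/wrist10.png",w)
E
```

```text
clock: 10.75
position: [0.4798, -0.397, 0.051]
ee_rot: [1.0, 0.0, 0.0, 0.0]
ft_force: [0.6, 0.2, 0.3]
grip_width: 0.526
[ 0.47983277 -0.39702632  0.0510467 ] [ 0.00021758 -0.01313072 -0.00176859 -0.00818997 -0.00030634 -0.00054764
  0.00104461]
(np.float64(256.4987749180446), np.float64(234.93607687211158))
```

View pics/wrist10.png

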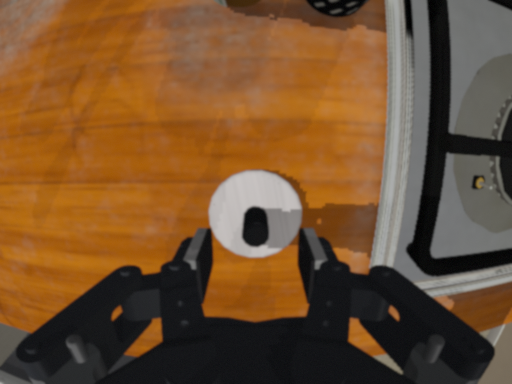

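```bash
python3 -m handwheel '[[[0,0,0.02,0,0,0,0.045],[0,0,0.03,0,0,0,0.045],[0,0,0.034,0,0,0,0.045],[0,0,0.034,0,0,0,0.03],[0,0,0.034,0,0,0,0.008],[0,0,0.034,0,0,0,0.008],[0,0,0.034,0,0,0,0.008],[0,0,0.034,0,0,0,0.008]]]' 40
python3 - <<'E'
from h import *
o=manip.get_obs();w=manip.camera("wrist");print(o["position"],o["joint_velocities"])
cv2.imwrite("pics/wrist11.png",w)
E
```

```text
clock: 11.8
position: [0.4796, -0.397, 0.0168]
ee_rot: [1.0, 0.0, 0.0, 0.0]
ft_force: [0.5, -0.5, 4.5]
grip_width: 0.171
[ 0.47964223 -0.39698063  0.01681237] [ 1.83461704e-03  4.94402445e-04 -1.26664711e-05 -9.31267668e-04
 -4.04703164e-04  6.34160928e-04  1.34571573e-03]
```

View pics/wrist11.png

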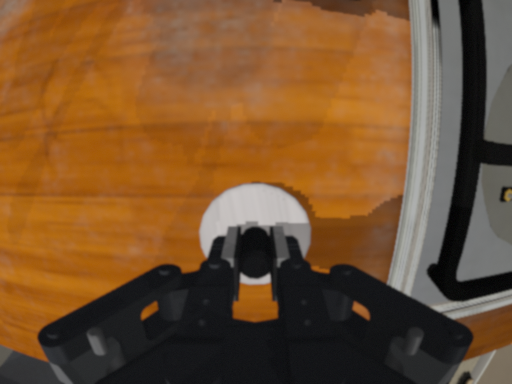

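```bash
python3 -m handwheel '[[[0,0,-0.02,0,0,0,0.008],[0,0,-0.07,0,0,0,0.008],[0,0,-0.13,0,0,0,0.008],[0,-0.03,-0.18,0,0,0,0.008],[0,-0.08,-0.22,0,0,0,0.008],[0,-0.14,-0.235,0,0,0,0.008],[0,-0.2,-0.235,0,0,0,0.008],[0,-0.26,-0.235,0,0,0,0.008]]]'; python3 -m handwheel '[[[0,-0.06,0,0,0,0,0.008],[0,-0.12,0,0,0,0,0.008],[0,-0.18,0,0,0,0,0.008],[0,-0.24,0,0,0,0,0.008],[0,-0.29,0,0,0,0,0.008],[0,-0.32,0,0,0,0,0.008],[0,-0.32,0,0,0,0,0.008],[0,-0.32,0,0,0,0,0.008]]]'
python3 - <<'E'
from h import *
o=manip.get_obs();w=manip.camera("wrist");print(o["position"],o["joint_velocities"])
print(proj("wrist",(.4875,.2637,.1875),o))
cv2.imwrite("pics/wrist12.png",w)
E
```

```text
clock: 12.85
position: [0.4787, -0.1346, 0.2527]
ee_rot: [1.0, 0.001, 0.001, 0.001]
ft_force: [1.7, 0.7, -0.0]
grip_width: 0.174
clock: 13.85
position: [0.4789, 0.1825, 0.2517]
ee_rot: [1.0, 0.0, 0.0, 0.0]
ft_force: [0.8, -0.6, -0.9]
grip_width: 0.174
[0.47888369 0.18246323 0.25174429] [ 0.01333589 -0.00270631  0.01113185  0.00597355  0.00101512 -0.00278076
 -0.00077452]
(np.float64(149.23142945936885), np.float64(192.08433159871683))
```

View pics/wrist12.png

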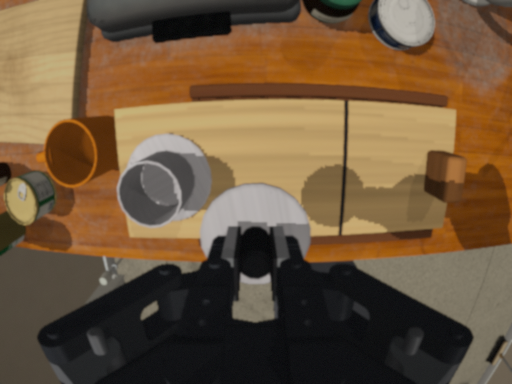

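```bash
python3 -m handwheel '[[[0.005,-0.04,0,0,0,0,0.008],[0.0095,-0.0815,0.01,0,0,0,0.008],[0.0095,-0.0815,0.025,0,0,0,0.008],[0.0095,-0.0815,0.035,0,0,0,0.008],[0.0095,-0.0815,0.035,0,0,0,0.008],[0.0095,-0.0815,0.035,0,0,0,0.008]]]'
python3 - <<'E'
from h import *
o=manip.get_obs();w=manip.camera("wrist");print(o["position"],o["joint_velocities"])
s=manip.camera("side")
cv2.imwrite("pics/s13.png",np.hstack([cv2.resize(s[130:230,190:290],None,fx=3.84,fy=3.84,interpolation=2),cv2.resize(w[80:330,150:400],(384,384))]))
E
```

```text
clock: 14.65
position: [0.4888, 0.2638, 0.2169]
ee_rot: [1.0, -0.0, 0.0, 0.0]
ft_force: [0.2, 0.5, 0.2]
grip_width: 0.168
[0.48882666 0.26383843 0.21686335] [-0.00457456 -0.00144122 -0.00649377 -0.00773419  0.00107448 -0.00307984
 -0.00133509]
```

View pics/s13.png

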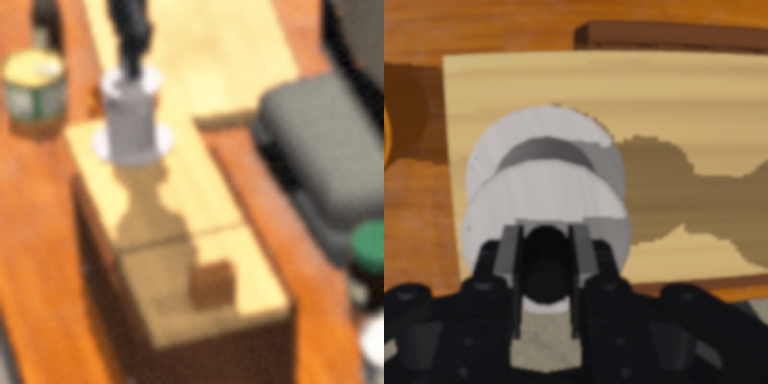

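```bash
python3 -m handwheel '[[[0,0,0.006,0,0,0,0.008],[0,0,0.010,0,0,0,0.008],[0,0,0.013,0,0,0,0.008],[0,0,0.016,0,0,0,0.008],[0,0,0.0185,0,0,0,0.008],[0,0,0.0205,0,0,0,0.008],[0,0,0.0205,0,0,0,0.008],[0,0,0.0205,0,0,0,0.008]]]'
python3 - <<'E'
from h import *
w=manip.camera("wrist")
s=manip.camera("side")
cv2.imwrite("pics/s14.png",np.hstack([cv2.resize(s[130:230,190:290],None,fx=3.84,fy=3.84,interpolation=2),cv2.resize(w[80:330,150:400],(384,384))]))
E
```

```text
clock: 15.75
position: [0.4883, 0.2648, 0.1962]
ee_rot: [1.0, 0.0, 0.0, 0.0]
ft_force: [-2.4, -1.5, 5.8]
grip_width: 0.171
```

View pics/s14.png

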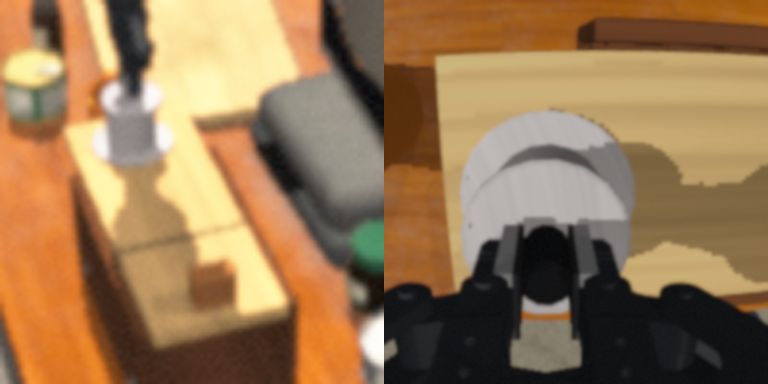

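```bash
python3 -m handwheel '[[[0,0,0,0,0,0,0.03],[0,0,0,0,0,0,0.05],[0,0,0,0,0,0,0.05],[0,0,-0.01,0,0,0,0.05],[0,0,-0.05,0,0,0,0.05],[0,0.03,-0.08,0,0,0,0.06],[0,0.08,-0.08,0,0,0,0.06],[0,0.08,-0.08,0,0,0,0.06]]]'
python3 - <<'E'
from h import *
o=manip.get_obs();w=manip.camera("wrist");print(o["position"])
s=manip.camera("side")
cv2.imwrite("pics/s15.png",cv2.resize(s[130:230,190:290],None,fx=5,fy=5,interpolation=2))
cv2.imwrite("pics/wrist15.png",w)
E
```

```text
clock: 16.85
position: [0.4895, 0.1808, 0.2767]
ee_rot: [1.0, -0.003, 0.001, 0.001]
ft_force: [-0.3, 0.1, 0.4]
grip_width: 0.698
[0.48949148 0.1807648  0.27674538]
```

View pics/s15.png

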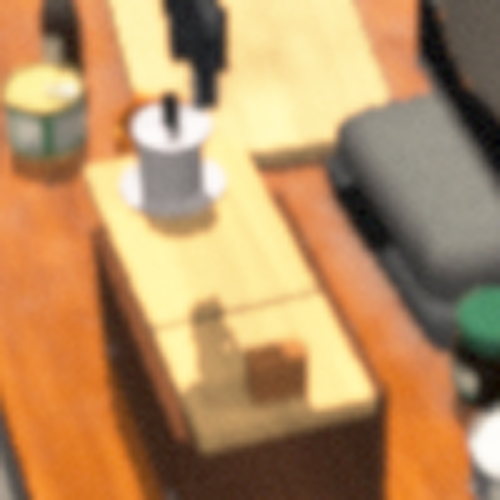

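View pics/wrist15.png

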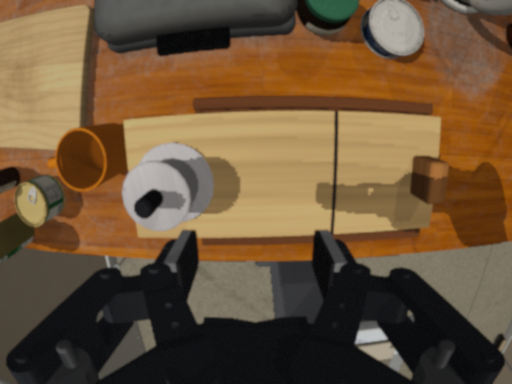

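Run:
```python
from h import *
o=manip.get_obs();a=cv2.imread("pics/wrist15.png")
cv2.imwrite("pics/w15z.png",cv2.resize(a[85:265,110:260],None,fx=3.3,fy=3.3,interpolation=2))
cv2.imwrite("pics/w15y.png",cv2.resize(a[85:265,310:460],None,fx=3.3,fy=3.3,interpolation=2))
```

```text
(no output)
```

View pics/w15z.png

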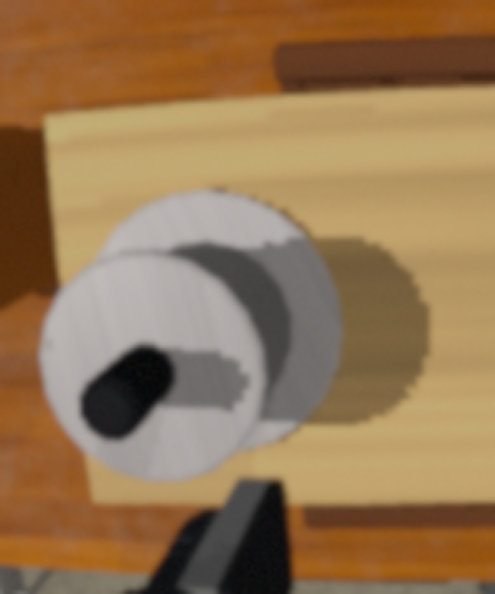

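View pics/w15y.png

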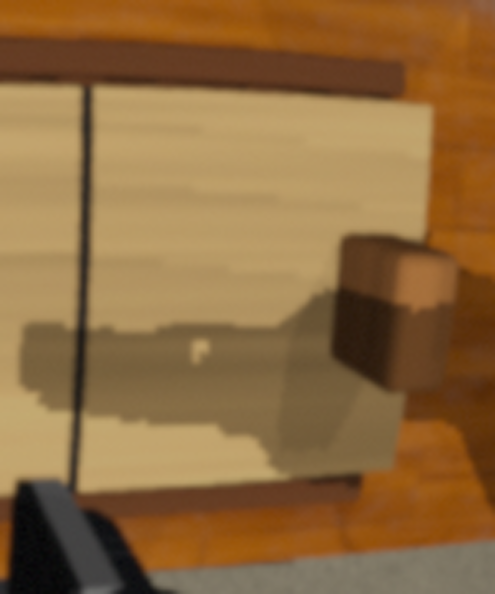

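Run:
```python
from h import *
np.set_printoptions(precision=4,suppress=True)
o=manip.get_obs();print(o["ee_rot"],o["position"])
A=lambda X,Y,z:onz("wrist",110+X/3.3-.35,85+Y/3.3-.35,z,o)
B=lambda X,Y,z:onz("wrist",310+X/3.3-.35,85+Y/3.3-.35,z,o)
for n,p in [("far out",A(277,45,.125)),("far out2",A(285,85,.125)),("near out",A(307,527,.125)),("far in",B(404,62,.125)),("near in",B(360,500,.125)),("L1",B(88,86,.131)),("L2",B(73,492,.131)),("g1",B(398,247,.173)),("g2",B(458,263,.173)),("g3",B(438,387,.173)),("g4",B(391,390,.173)),("lid",A(153,366,.1915)),("knob",A(110,410,.2215)),("ofar",A(44,115,.131)),("onear",A(93,503,.131))]: print(n,p)
```

```text
[ 1.     -0.0001  0.0005 -0.    ] [0.4885 0.1846 0.2765]
far out [0.5683 0.2465 0.125 ]
far out2 [0.556  0.2442 0.125 ]
near out [0.4109 0.2438 0.125 ]
far in [ 0.5737 -0.01    0.125 ]
near in [ 0.4155 -0.0144  0.125 ]
L1 [0.5568 0.1057 0.131 ]
L2 [0.4262 0.102  0.131 ]
g1 [0.518  0.0189 0.173 ]
g2 [ 0.5141 -0.0047  0.173 ]
g3 [ 0.4753 -0.0042  0.173 ]
g4 [0.4747 0.0141 0.173 ]
lid [0.488  0.2681 0.1915]
knob [0.4868 0.2688 0.2215]
ofar [0.5509 0.3215 0.131 ]
onear [0.4201 0.318  0.131 ]
```

```bash
python3 -m handwheel '[[[0,0.06,0,0,0,0,0.06],[0.007,0.12,0,0,0,0,0.06],[0.007,0.165,0.02,0,0,-0.02,0.06],[0.007,0.1815,0.05,0,0,-0.022,0.06],[0.007,0.1815,0.066,0,0,-0.022,0.06],[0.007,0.1815,0.066,0,0,-0.022,0.06],[0.007,0.1815,0.066,0,0,-0.022,0.06]]]'
python3 - <<'E'
from h import *
o=manip.get_obs();w=manip.camera("wrist");print(o["position"],o["joint_velocities"])
p=o["position"];print(proj("wrist",(p[0],p[1],.173),o))
cv2.imwrite("pics/wrist16.png",w)
E
```

```text
clock: 17.82
position: [0.4961, 0.005, 0.2109]
ee_rot: [1.0, 0.013, 0.001, -0.0]
ft_force: [-0.1, 0.4, 0.4]
grip_width: 0.703
[0.49610136 0.00499147 0.21087424] [ 0.00524278 -0.00550344  0.00832874 -0.00200803  0.00198669 -0.00242229
  0.00315453]
(np.float64(256.353804343109), np.float64(216.5751029783339))
```

View pics/wrist16.png

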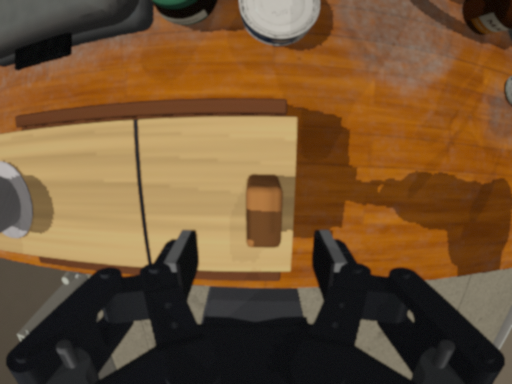

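```bash
python3 -m handwheel '[[[0,0.0055,0.01,0,0,0,0.06],[0,0.0055,0.03,0,0,0,0.06],[0,0.0055,0.05,0,0,0,0.06],[0,0.0055,0.062,0,0,0,0.06],[0,0.0055,0.069,0,0,0,0.06],[0,0.0055,0.069,0,0,0,0.06],[0,0.0055,0.069,0,0,0,0.06]]]'
python3 - <<'E'
from h import *
o=manip.get_obs();w=manip.camera("wrist");print(o["position"],o["joint_velocities"])
cv2.imwrite("pics/wrist17.png",w)
E
```

```text
clock: 18.75
position: [0.496, -0.0022, 0.1414]
ee_rot: [1.0, 0.011, 0.0, 0.0]
ft_force: [-1.0, -0.4, -0.3]
grip_width: 0.705
[ 0.49602091 -0.00219465  0.14137771] [ 0.00125115 -0.00095051 -0.00083517  0.00161026  0.00115382 -0.00246815
 -0.00077025]
```

View pics/wrist17.png

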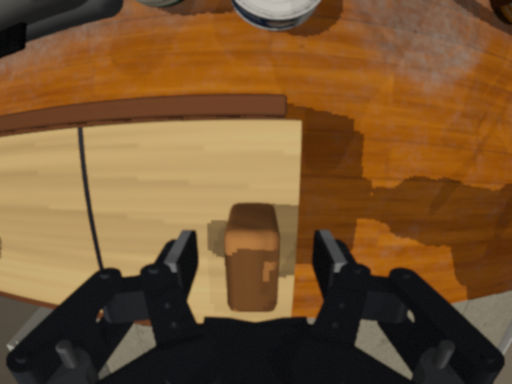

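```bash
python3 -m handwheel '[[[0,-0.0012,0,0,0,0,0.05],[0,-0.0012,0,0,0,0,0.03],[0,-0.0012,0,0,0,0,0.014],[0,-0.0012,0,0,0,0,0.014],[0,-0.0012,0,0,0,0,0.014],[0,-0.0012,0,0,0,0,0.014],[0,-0.0012,0,0,0,0,0.014]]]' 80
python3 - <<'E'
from h import *
o=manip.get_obs();w=manip.camera("wrist");print(o["position"],o["ft_force"],o["torque"],o["ee_rot"])
cv2.imwrite("pics/wrist18.png",w)
E
```

```text
clock: 19.68
position: [0.4958, -0.0008, 0.1412]
ee_rot: [1.0, 0.011, 0.0, -0.0]
ft_force: [-1.6, 1.3, 4.7]
grip_width: 0.264
[ 0.49579833 -0.00080662  0.14116174] [-1.59172281  1.33399866  4.72455409] [ 0.29385707  0.25994114 -0.06758348] [ 9.99934378e-01  1.14531981e-02  2.49486233e-04 -2.92459681e-05]
```

View pics/wrist18.png

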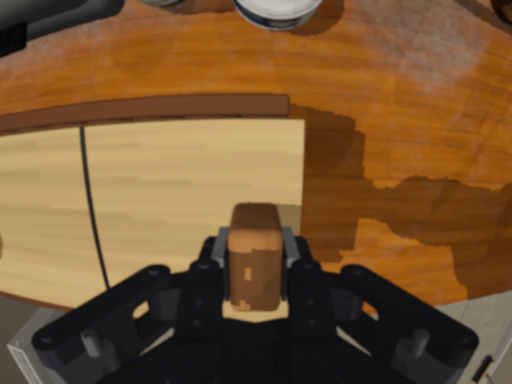

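```bash
python3 -m handwheel '[[[0,-0.003,0,0,0,0,0.014],[0,-0.008,0,0,0,0,0.014],[0,-0.016,0,0,0,0,0.014],[0,-0.026,0,0,0,0,0.014],[0,-0.036,0,0,0,0,0.014],[0,-0.046,0,0,0,0,0.014],[0,-0.056,0,0,0,0,0.014],[0,-0.06,0,0,0,0,0.014]]]'
python3 - <<'E'
from h import *
o=manip.get_obs();print(o["position"],o["ft_force"],o["torque"])
w=manip.camera("wrist");cv2.imwrite("pics/wrist19.png",w)
E
```

```text
clock: 20.72
position: [0.4949, 0.0574, 0.1412]
ee_rot: [1.0, 0.011, 0.001, 0.001]
ft_force: [-0.4, -9.1, 5.9]
grip_width: 0.27
[0.49488545 0.05738554 0.14120588] [-0.38817394 -9.14233136  5.94305186] [-1.33346781  0.06846243  0.03242681]
```

View pics/wrist19.png

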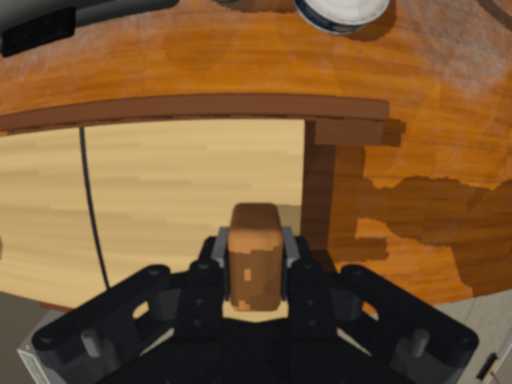

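Sliding works; board moved with the grip (no slip). Continue.

```bash
python3 -m handwheel '[[[0,-0.004,0,0,0,0,0.014],[0,-0.012,0,0,0,0,0.014],[0,-0.022,0,0,0,0,0.014],[0,-0.032,0,0,0,0,0.014],[0,-0.042,0,0,0,0,0.014],[0,-0.05,0,0,0,0,0.014],[0,-0.055,0,0,0,0,0.014],[0,-0.055,0,0,0,0,0.014]]]'
python3 - <<'E'
from h import *
o=manip.get_obs();print(o["position"],o["ft_force"],o["torque"])
w=manip.camera("wrist");cv2.imwrite("pics/wrist20.png",w);print(manip.get_obs()["position"])
s=manip.camera("side");cv2.imwrite("pics/s20.png",cv2.resize(s[110:230,180:300],None,fx=5,fy=5,interpolation=2))
t=manip.camera("top");cv2.imwrite("pics/t20.png",cv2.resize(t[170:270,160:300],None,fx=5,fy=5,interpolation=2))
E
```

```text
clock: 21.78
position: [0.494, 0.1122, 0.1414]
ee_rot: [1.0, 0.011, 0.001, 0.001]
ft_force: [0.4, -6.9, 7.3]
grip_width: 0.272
[0.49399317 0.1121746  0.14137993] [ 0.37153292 -6.93458585  7.34631767] [-1.1570837  -0.07620782  0.00231308]
[0.49397823 0.11217147 0.14134478]
```

View pics/wrist20.png

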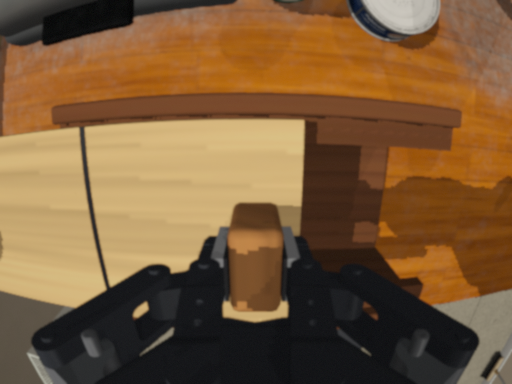

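View pics/s20.png

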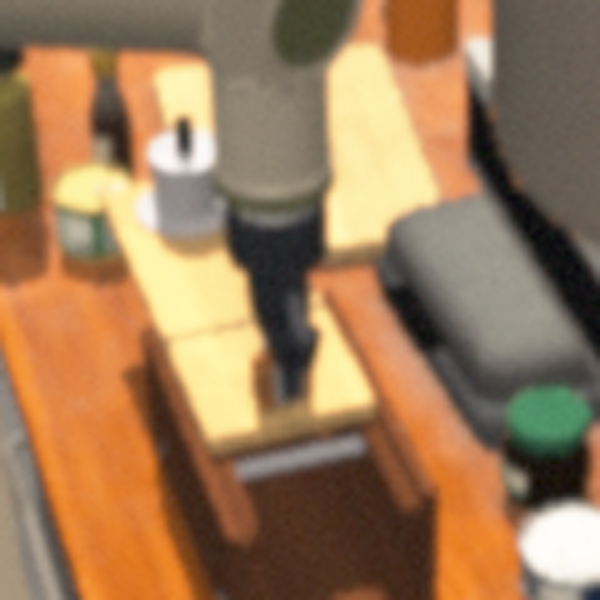

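View pics/t20.png

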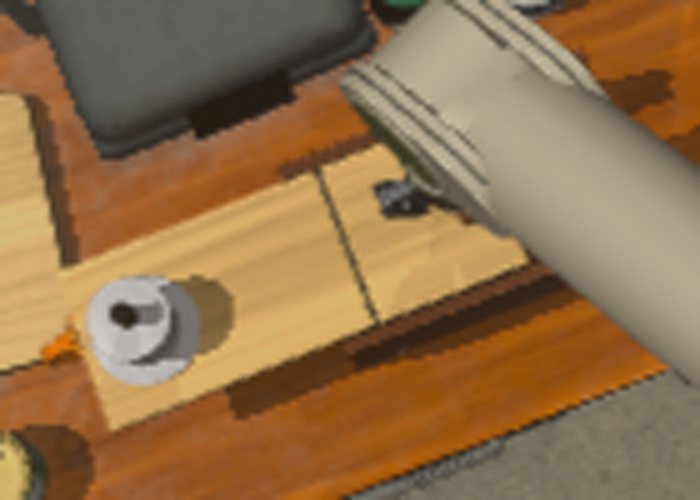

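Run:
```python
from h import *
a=cv2.imread("pics/wrist20.png")
cv2.imwrite("pics/w20z.png",cv2.resize(a[85:165,30:150],None,fx=6,fy=6,interpolation=2))
t=cv2.imread("pics/t20.png")
```

```text
(no output)
```

View pics/w20z.png

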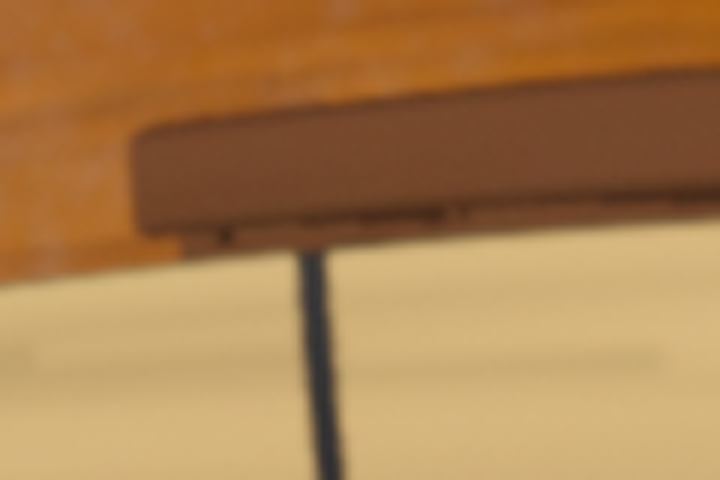

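Run:
```python
from h import *
np.set_printoptions(precision=4,suppress=True)
o=manip.get_obs();A=lambda X,Y,z:onz("wrist",30+X/6-.42,85+Y/6-.42,z,o)
P={n:A(*v) for n,v in dict(co=(132,138,.125),ci=(142,230,.125),l1=(313,254,.131),l2=(331,475,.131)).items()}
for th in (.018,.024):
    d=np.array([-np.sin(th),np.cos(th),0]); print({k:round(float(p@d),4) for k,p in P.items()})
print(P)
# far edge of cheek direction
l=onz("wrist",107,288,.131,o); print(l)
c=onz("wrist",460,111,.125,o);print("inner end",c, P["co"]-c)
# top cam
T=lambda X,Y,z:onz("top",160+X/5-.4,170+Y/5-.4,z)
print(T(318,167,.131),T(378,323,.131),"near stand out end",T(231,391,.125),T(231,418,.0))
```

```text
{'co': 0.2319, 'ci': 0.2312, 'l1': 0.2045, 'l2': 0.2047}
{'co': 0.2284, 'ci': 0.2278, 'l1': 0.2012, 'l2': 0.2014}
{'co': array([0.5691, 0.2421, 0.125 ]), 'ci': array([0.5592, 0.2413, 0.125 ]), 'l1': array([0.5556, 0.2146, 0.131 ]), 'l2': array([0.5338, 0.2143, 0.131 ])}
[0.4478 0.2134 0.131 ]
inner end [ 0.5727 -0.0145  0.125 ] [-0.0037  0.2567  0.    ]
[0.5562 0.2116 0.131 ] [0.4252 0.2101 0.131 ] near stand out end [0.4179 0.3323 0.125 ] [0.413  0.3529 0.    ]
```

```bash
python3 -m handwheel '[[[0,-0.004,0,0,0,0,0.014],[0,-0.009,0,0,0,0,0.014],[0,-0.014,0,0,0,0,0.014],[0,-0.018,0,0,0,0,0.014],[0,-0.020,0,0,0,0,0.014],[0,-0.020,0,0,0,0,0.014],[0,-0.020,0,0,0,0,0.014],[0,-0.020,0,0,0,0,0.014]]]'
python3 - <<'E'
from h import *
o=manip.get_obs();print(o["position"],o["ft_force"],o["torque"])
w=manip.camera("wrist");cv2.imwrite("pics/wrist21.png",w)
cv2.imwrite("pics/w21z.png",cv2.resize(w[85:165,30:150],None,fx=6,fy=6,interpolation=2))
s=manip.camera("side");cv2.imwrite("pics/s21.png",cv2.resize(s[110:230,180:300],None,fx=5,fy=5,interpolation=2))
E
```

```text
clock: 22.92
position: [0.4938, 0.1312, 0.1415]
ee_rot: [1.0, 0.01, 0.001, 0.002]
ft_force: [0.5, -9.5, 9.1]
grip_width: 0.27
[0.49380539 0.13123252 0.14150436] [ 0.51027739 -9.47747338  9.12456524] [-1.95232678  0.01976267  0.03915613]
```

View pics/w21z.png

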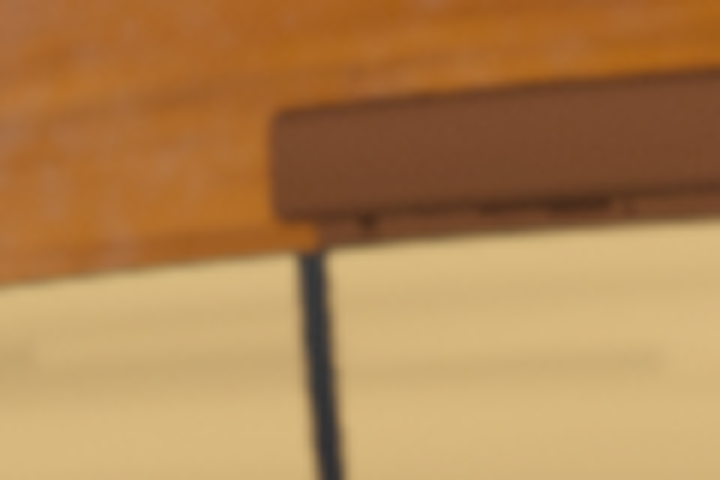

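View pics/s21.png

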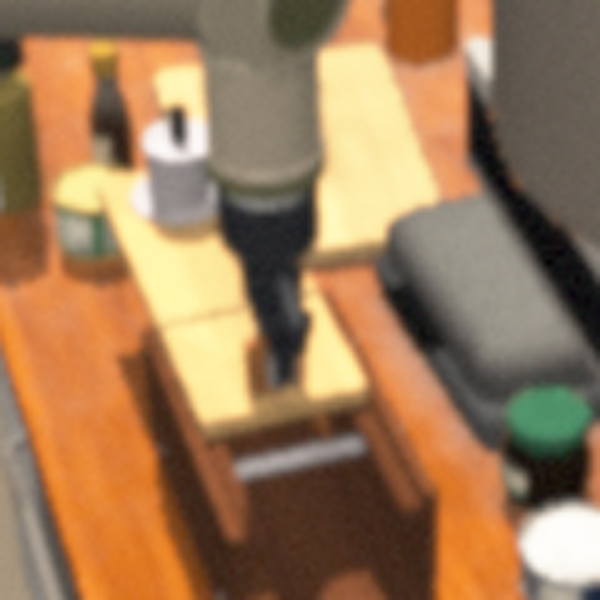

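Run:
```python
from h import *
o=manip.get_obs();A=lambda X,Y,z:onz("wrist",30+X/6-.42,85+Y/6-.42,z,o)
th=.021;d=np.array([-np.sin(th),np.cos(th),0])
for n,v in dict(co=(272,120,.125),ci=(280,214,.125),l1=(313,254,.131),l2=(331,475,.131)).items(): p=A(*v);print(n,p,p@d)
print("ledge end", [A(321,248,z)@d for z in (.115,.131)])
```

```text
co [0.56909466 0.24202573 0.125     ] 0.23002225786610422
ci [0.55946116 0.24141284 0.125     ] 0.22961179335893764
l1 [0.55546592 0.23356885 0.131     ] 0.22185341900156674
l2 [0.5336283  0.23333811 0.131     ] 0.22208129098513546
ledge end [np.float64(0.23112028664460102), np.float64(0.2208401126324255)]
```

```bash
python3 -m handwheel '[[[0,-0.003,0,0,0,0,0.014],[0,-0.006,0,0,0,0,0.014],[0,-0.008,0,0,0,0,0.014],[0,-0.008,0,0,0,0,0.014],[0,-0.008,0,0,0,0,0.014],[0,-0.008,0,0,0,0,0.014]]]'
python3 - <<'E'
from h import *
o=manip.get_obs();print(o["position"],o["ft_force"],o["torque"])
w=manip.camera("wrist");cv2.imwrite("pics/wrist22.png",w)
cv2.imwrite("pics/w22z.png",cv2.resize(w[85:165,30:150],None,fx=6,fy=6,interpolation=2))
t=manip.camera("top");cv2.imwrite("pics/t22.png",cv2.resize(t[170:270,160:300],None,fx=5,fy=5,interpolation=2))
s=manip.camera("side");cv2.imwrite("pics/s22.png",cv2.resize(s[110:230,180:300],None,fx=5,fy=5,interpolation=2))
E
```

```text
clock: 23.78
position: [0.4937, 0.1391, 0.1416]
ee_rot: [1.0, 0.01, 0.001, 0.002]
ft_force: [0.5, -10.3, 9.7]
grip_width: 0.27
[0.49371586 0.13905569 0.14155294] [  0.52895518 -10.2702795    9.69104212] [-2.14687427  0.00274869  0.02579568]
```

View pics/w22z.png

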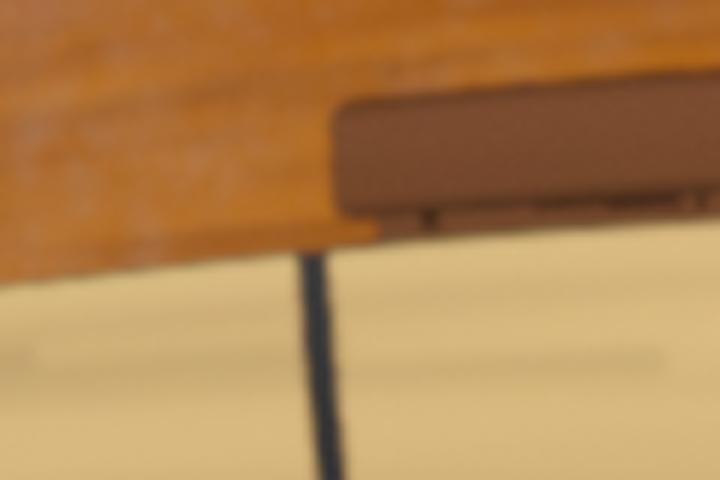

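View pics/t22.png

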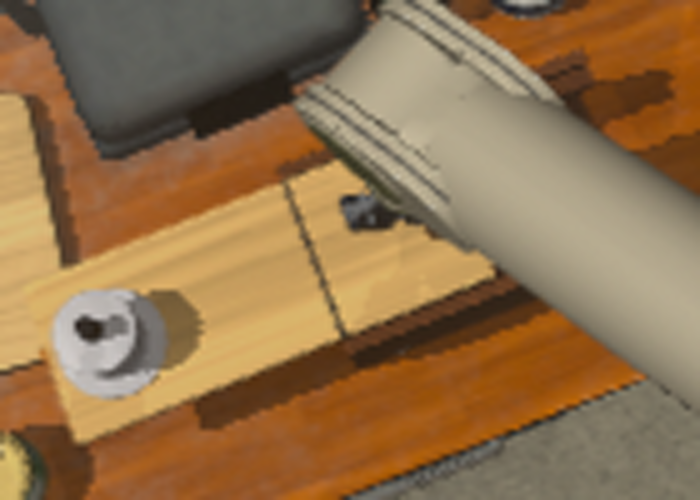

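View pics/s22.png

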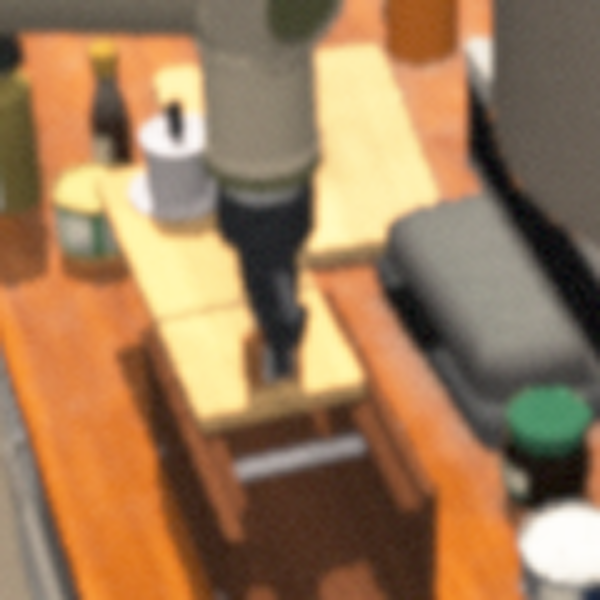

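Run:
```python
from h import *
o=manip.get_obs();A=lambda X,Y,z:onz("wrist",30+X/6-.42,85+Y/6-.42,z,o)
th=.021;d=np.array([-np.sin(th),np.cos(th),0])
for n,v in dict(co=(332,115,.125),ci=(340,208,.125),l1=(313,254,.131),l2=(331,475,.131)).items(): p=A(*v);print(n,p,p@d)
t=cv2.imread("pics/t22.png")
cv2.imwrite("pics/t22z.png",cv2.resize(t[120:420,220:420],None,fx=2,fy=2,interpolation=2))
T=lambda X,Y,z:onz("top",160+X/5-.4,170+Y/5-.4,z)@d
print(T(286,182,.131),T(343,336,.131),T(280,166,.125),T(345,348,.125))
```

```text
co [0.56886035 0.24233317 0.125     ] 0.23033455201861372
ci [0.55947333 0.24170455 0.125     ] 0.22990317625208845
l1 [0.55535964 0.24143848 0.131     ] 0.22972355138623007
l2 [0.5335195  0.24120851 0.131     ] 0.22995224149668891
0.22716438596320562 0.22943142361144045 0.22718750060278714 0.23154985921098747
```

View pics/t22z.png

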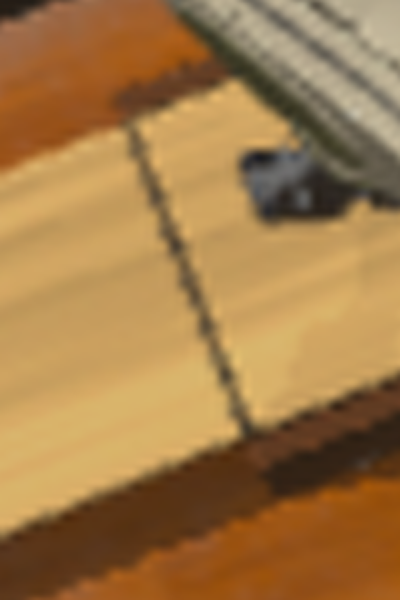

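```bash
python3 -m handwheel '[[[0,0,0.0006,0,0,0,0.014],[0,0,0.0006,0,0,0,0.014],[0,0,0.0006,0,0,0,0.014],[0,0,0.0006,0,0,0,0.014],[0,0,0.0006,0,0,0,0.014],[0,0,0.0006,0,0,0,0.014],[0,0,0.0006,0,0,0,0.014],[0,0,0.0006,0,0,0,0.014]]]'
python3 - <<'E'
from h import *
o=manip.get_obs();print(o["position"],o["ft_force"],o["torque"],o["ee_rot"],o["grip_width"])
w=manip.camera("wrist")
cv2.imwrite("pics/w23z.png",cv2.resize(w[85:165,30:150],None,fx=6,fy=6,interpolation=2))
E
```

```text
clock: 24.92
position: [0.4937, 0.139, 0.1413]
ee_rot: [1.0, 0.01, 0.001, 0.002]
ft_force: [-1.6, -12.2, 14.5]
grip_width: 0.269
[0.49369977 0.13897412 0.1413152 ] [ -1.60034257 -12.16405143  14.53962731] [-2.15183243  0.56805035  0.07855419] [9.99948590e-01 9.92112760e-03 9.35853907e-04 1.87432074e-03] 0.2687346063233835
```

View pics/w23z.png

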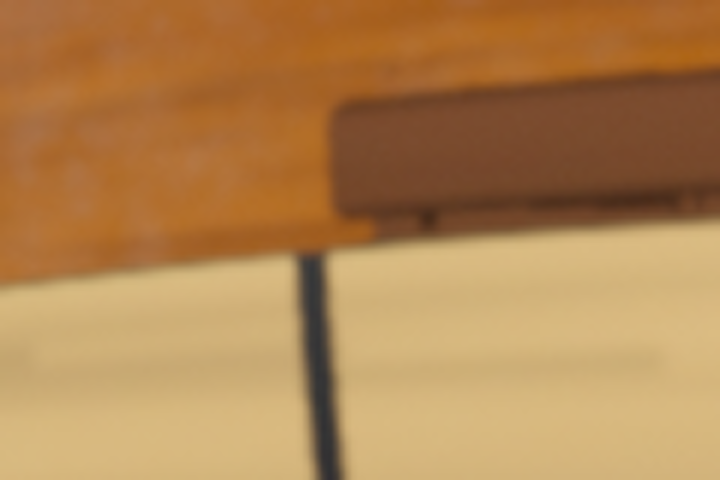

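Stable, level, line at the stand's end, grip held. Handing in.

Run:
```python
from h import *
print(manip.hand_in())
```

```text
the job is handed in; nothing more can be done
None
```

I set the filter upright in the board's hole and put its lid on. I then slid the board out about 140 mm until the line met the stand's end, and handed in at about 25 s still gripping the wooden grip.

**Line position:** the wrist camera put the line within about 0.5 mm of the stand's end. The coarser top view read 0 to 2 mm; its edges are only a few pixels wide there.

**Filter and lid:** after release, the wrist and side pictures showed the flange flush on the board and the lid flat on the rim. In the side and top pictures after the slide, both were still in place.

**Board level:** the tool had tilted by about 0.2° and risen 0.3 to 0.4 mm, so I pressed down by 0.6 mm. The last reading was about 14.5 N downward and 12 N along the slide. The tilt reading stayed the same, while the tool's rise shrank to about 0.1 mm.

**Not checked at the end:** the mug was partly hidden under the board and filter in the last top picture, so I did not measure its final position. Nothing I moved came near it or the other things.

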